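# Load the die and work the guarded pellet press

## Robot

A 6-joint arm with a two-finger parallel gripper is mounted at the origin on a cart in front of the work surface, level with it; the furniture and walls round the work are solid. World frame = base frame: x ahead of the robot, y to its left, z up, the work surface at z = 0. Lengths are in mm, angles in rad, forces in N, time in s.
With the tool pointing down it reaches from about 325 to 875 mm from the base axis. Payload 4.4 kg.
Tool frame: the origin (TCP) lies on the centre line of the jaws, within the pads' length; the fingertips stand ahead of it and the grasp point (between the pads) lies 6 mm ahead of it (ctrl.tcp_to_tips is the z of the fingertips in the tool frame, in mm); z points along the fingers, y is the direction in which the jaws open and shut (so a half turn about z gives the same grasp; the last joint's range is limited). The gripper opens to 85 mm and grips with 20 to 120 N. Pads are 22 mm wide; open, the fingers measure 114 mm over their backs; the gripper's body (76 mm by 85 mm) begins 54 mm behind the grasp point. The pads swing forward as they close: fully open they stand 13 mm farther back than shut.
Start: joints at [-1.302, 0.207, 1.542, -0, 1.393, -0.15], TCP at [233.82, -525.315, 256.282] pointing down, gripper open.
Joint ranges: [-2.73, 2.73], [-0.86, 2.22], [0.23, 2.46], [-1.11, 4.25], [0.08, 2.63], [-2.82, 2.82]. Speed limits (rad/s): [2.79, 2.79, 3.14, 3.14, 3.14, 3.14].

## Interface

Orientations are given as a 3x3 rotation matrix whose columns are the frame's x, y, z axes.
In Python, from plant import ctrl, sensors, optics gives the robot as it stands. Calls block until the motion is done:
- ctrl.move_ptp(position, orientation): joint-space move of the TCP to a pose.
- ctrl.move_l(position, rot=None, vel=150, threshold=None): straight line of the TCP; rot=None keeps the orientation; vel is the mean speed in mm/s. With threshold (N) it stops when the force on the tool has changed by that much, and returns True; else False.
- ctrl.set_joints(angles): joint-space move.
- ctrl.gripper_to(opening, force=None): finger opening in mm; force is the grip in N (None keeps the last); returns when the fingers have stopped.
- ctrl.hold(seconds).
- ctrl.solve_ik(position, orientation): joint angles nearest the present ones, or None.
- sensors.read_state(): the state.
- optics.grab_frame(name): name is "scene" or "top" or "wrist"; returns (picture, depth): 400x640x3 uint8, red, green, blue; 400x640 float32, mm along the optical axis (not along the pixel's ray), 0 where there is no reading.
- optics.camera_params(name): a dict with "mtx" (3x3 intrinsics, pixels), "R" (3x3) and "t" (3): a world point X has camera coordinates R X + t; the wrist camera has in their place "T_tool_cam" (4x4, takes a point from camera to tool coordinates, whose origin is the TCP and whose axes are the flange's). Camera axes: x right, y down, z forward; pixel columns grow to the right and rows downward; lengths in mm; the calibration is good to about 2 mm. A picture is of the moment at which its call begins: read the wrist's pose just before it. camera_params takes no time and is no camera call.
A pose or a line that the arm cannot do raises ctrl.MotionError and nothing moves.
- ctrl.finish_job(): hands the job in, once; it reports no verdict.
The state is a dict: "t": time; "q": joint angles; "qvel": joint speeds; "tau": joint torques, N m; "eef_pos": TCP position; "eef_rot": TCP orientation; "force": force on the tool from outside, world axes, zero at the start; "wrist_torque": the same for the moment, N m; "grip_width": finger opening in mm.
Only numpy, scipy, OpenCV 4.12 (cv2) and the standard library are available. Lean on these libraries where they do the work, as an engineer would, in place of code of your own. Each camera call takes 0.05 s, during which the arm holds its last target.

## Task

Push the die sled along its channel by the upright plate at its rear end until it is fully home against the end stop, then reach down through the window in the guard and press the lever all the way down, and come back out. The sled is only pushed and the lever only pressed: do not lift the sled, do not touch the guard anywhere with the robot, and leave the things standing around where they are.

Things in the scene. Friction and masses are not known exactly. Their poses are not given: they have to be found in the camera images.
- press: Bench pellet press, bolted down. Base plate 145 (x) x 270 (y) x 12 mm, its centre on the bench at x = -3.5 mm, y = 0. Own -x faces the robot; own +y (the robot's left) runs from the sled's open end to the end stop. A channel along y at x = +12 mm, floor 12 mm above the bench, between two rails 12 mm high and 48 mm apart, ends at a stop whose face is at y = +100 mm, top 38 mm above the bench.
- guard: Fixed guard over the press's +y end: a flat steel window frame on four thin corner posts, with clear plastic panels on the front (own -x) side and the +y side, open where the sled enters (own -y side). 143 (x) x 120 (y) mm over all, top face 117 mm above the bench, plate 5 mm thick. Its origin is on the bench at press y = +70 mm, x = 0; axes as the press.
- window (a point): Centre of the rectangular window in the guard's top frame, at the level of the frame's top face (117 mm above the bench), at press x = -28 mm, y = +70 mm. The window is 70 mm along the press's x and 84 mm along its y; it is the only way to the lever from above. Axes as the press.
- lever (a joint): Hinge of the press lever, rad: 0 is fully up, 0.32 is fully down against its limit; starts between 0 and 0.04. It is stiff (about 4 N at the pad), has no spring and stays where it is left.
- lever_pad (a point): Centre of the top of the lever's black pad, 28 mm (x) by 36 mm (y) by 8 mm thick, under the middle of the window. With the lever up it lies about 10 mm below the top face of the frame; fully down about 36 mm below it. The lever's pivot is 79 mm from the pad in the press's +x direction, so the pad goes nearly straight down.
- sled: Loose die sled, 0.5 kg, lying in the channel: an aluminium bar 44 (x) x 150 (y) x 14 mm with a round steel die (38 mm wide, top 54 mm above the bar's underside) on its front end and an upright push plate at its rear end. Origin at the centre of the bar's underside, axes as the press. It starts 55 to 80 mm short of home; home is when its front end (75 mm in front of its origin along +y) meets the stop: origin at press x = +12, y = +25 mm.
- push_plate (a point): Point on the outer (rear, own -y) face of the sled's push plate, on its middle line, 60 mm above the bench. The plate is 40 mm wide (x), 10 mm thick and reaches from 26 to 82 mm above the bench. With the sled home this face is still 60 mm outside the guard. Axes as the press; pushing along +y moves the sled home.
- crucible: Bystander: small white ceramic crucible, 41 mm wide, 31 mm high, on the bench just past the press's open (-y) end. Origin under its centre.
- sample_bottle: Bystander: white sample bottle, 38 mm wide, 76 mm high, left of the guard. Origin under its centre.
- modifier_bottle: Bystander: white bottle with green cap, 40 mm wide, 86 mm high, left of the guard. Origin under its centre.
- boat: Bystander: white plastic weighing boat, 53 mm wide, 14 mm high, right of the press. Origin under its centre.
- amber_bottle: Bystander: brown bottle with black cap, 42 mm wide, 90 mm high, right of the press. Origin under its centre.

How it is judged (in metres and radians):
On the way, in this order (a step that is already met when the one before it is completed fails the run):
1. the sled is home against the stop while the lever is still up (y of sled in the frame of press above 0.02 m and value of joint lever below 0.12 rad), for 0.2 s.
2. the lever is pressed down to its limit, with the sled still home (value of joint lever above 0.28 rad and y of sled in the frame of press above 0.02 m), for 0.1 s.
At the end, for the whole second after the job is handed in: The sled lies flat in its channel within 6 mm of the end stop and at rest, and the lever is down (joint above 0.27 of 0.32 rad) and at rest (value of joint lever above 0.27 rad and y of sled in the frame of press above 0.019 m and z of sled in the frame of press below 0.016 m and angle between sled's own z axis and vertical below 0.05 rad and linear speed of sled below 0.01 m/s and velocity of joint lever below 0.05 rad/s); the robot touches nothing.
It fails at once if the robot touches the guard (contact force between any of the fingers, the arm and guard above 0.3 N).
It fails at once if the sled is lifted or tipped (z of sled in the frame of press above 0.02 m or angle between sled's own z axis and vertical above 0.2 rad).
It fails at once if the lever is pressed before the sled is home (value of joint lever above 0.15 rad and y of sled in the frame of press below 0.015 m).
It fails at once if a bystander is moved (distance of any of crucible, sample_bottle, modifier_bottle, boat, amber_bottle from where it was at the start of the episode above 0.015 m).
It also fails if it takes over 42 s, if anything falls off the work surface, if the arm or the gripper's body presses on something with over 40 N, if the wrist force passes 120 N, or if a joint passes its speed limit or range.

## Working session

There is one attempt and no reset: what is moved stays moved. The work goes in short steps, each a Python script; the robot and the scene stay as the last script left them, time stands still between calls to the robot, and variables do not carry over. Pictures are saved under pics/ and viewed, and the job is handed in when it is done.

```bash
ls; mkdir -p pics; python3 - <<'E'
from plant import ctrl,sensors,optics
import cv2,numpy as np
print(sensors.read_state(),ctrl.tcp_to_tips)
for n in ["scene","top"]:
    p,d=optics.grab_frame(n); cv2.imwrite(f"pics/{n}0.png",p[:,:,::-1]); np.savez(f"{n}0.npz",p=p,d=d)
    print(n,optics.camera_params(n))
E
```

```text
pics
{'t': 0.0, 'q': array([-1.30251761e+00,  2.07415849e-01,  1.54295824e+00,  1.19437907e-05,
        1.39351814e+00, -1.50500972e-01]), 'qvel': array([-0.00020791,  0.00055877,  0.00042768,  0.00023382, -0.00023977,
        0.00012336]), 'tau': array([ 1.19000892e-03, -3.83026743e+01, -2.91599035e+01, -2.43107770e-04,
        1.04074224e-02,  6.23761437e-06]), 'eef_pos': array([ 233.62463596, -524.627535  ,  255.12603096]), 'eef_rot': array([[ 9.13586824e-01,  4.06643280e-01, -5.98217117e-04],
       [ 4.06643563e-01, -9.13584195e-01,  2.22043213e-03],
       [ 3.56402098e-04, -2.27181867e-03, -9.99997356e-01]]), 'force': array([-0.37688866, -0.06681955,  0.24893008]), 'wrist_torque': array([-0.03719919, -0.07368152,  0.00955155]), 'grip_width': 85.21216333160778} 25.0
scene {'mtx': array([[428.73510756,   0.        , 317.37698442],
       [  0.        , 428.73510756, 201.40839753],
       [  0.        ,   0.        ,   1.        ]]), 'R': array([[-0.78123936, -0.62411856, -0.01187803],
       [-0.25693338,  0.33884116, -0.90508116],
       [ 0.56890271, -0.70403316, -0.42507294]]), 't': array([ 359.3764775 ,  209.9231854 , 1134.46102256])}
top {'mtx': array([[402.15929134,   0.        , 322.13213338],
       [  0.        , 402.15929134, 197.69843016],
       [  0.        ,   0.        ,   1.        ]]), 'R': array([[ 0.01481024, -0.99970231,  0.01938959],
       [-0.99957537, -0.01528947, -0.02480536],
       [ 0.02509443, -0.01901398, -0.99950425]]), 't': array([ -18.90279578,  454.21968885, 1084.78527379])}
```

View pics/scene0.png

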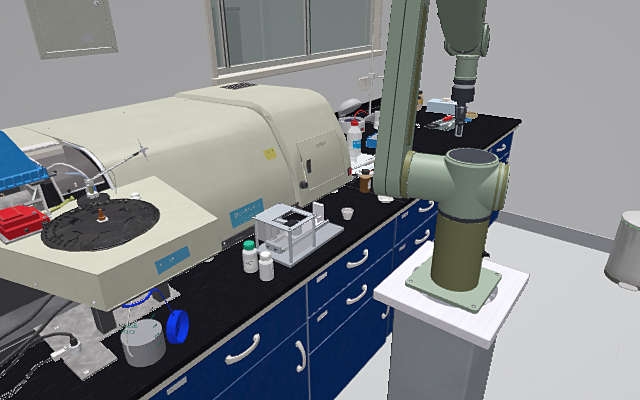

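View pics/top0.png

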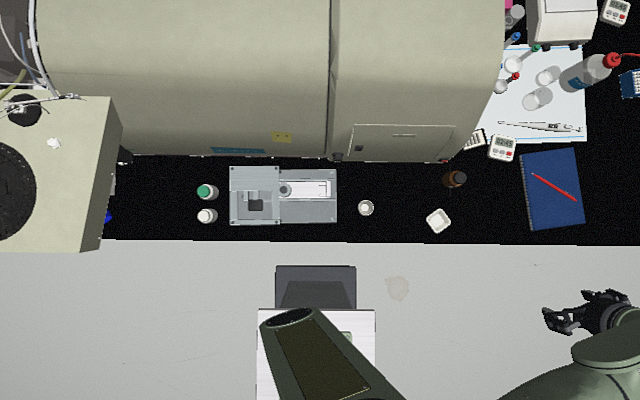

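The scene view shows the press and guard at about (290,235). In the top view the press spans columns 230–337 and rows 165–225. The guard is on the left (robot +y), the push plate is near (330,190) and the crucible is at (366,208). A large instrument stands behind.

```bash
cat > h.py <<'E'
import numpy as np,cv2
from plant import optics
def w(name,u,v,d):
    c=optics.camera_params(name);K=c["mtx"];u=np.asarray(u,float);v=np.asarray(v,float)
    X=np.stack([(u-K[0,2])/K[0,0]*d,(v-K[1,2])/K[1,1]*d,d+0*u],-1)
    return (X-c["t"])@c["R"]
def atz(name,u,v,z):
    c=optics.camera_params(name);K=c["mtx"]
    r=np.array([(u-K[0,2])/K[0,0],(v-K[1,2])/K[1,1],1])@c["R"]; o=-c["t"]@c["R"]
    return o+r*(z-o[2])/r[2]
E
python3 - <<'E'
from h import *
f=np.load("top0.npz");p,d=f["p"],f["d"]
a=p[150:240,185:385];cv2.imwrite("pics/topz.png",cv2.resize(a,None,fx=4,fy=4,interpolation=cv2.INTER_NEAREST)[:,:,::-1])
v,u=np.mgrid[0:400,0:640]
X=w("top",u,v,d); z=X[...,2]
np.set_printoptions(linewidth=250,suppress=True,precision=0)
print("u",np.arange(225,345,4))
for r in range(140,232,3): print(r,z[r,225:345:4])
print("instr height", z[20:160:15,200:500:40])
print(X[155,250:340:20])
f=np.load("scene0.npz");p=f["p"];a=p[165:315,215:415];cv2.imwrite("pics/sz.png",cv2.resize(a,None,fx=4,fy=4,interpolation=cv2.INTER_CUBIC)[:,:,::-1])
E
```

```text
u [225 229 233 237 241 245 249 253 257 261 265 269 273 277 281 285 289 293 297 301 305 309 313 317 321 325 329 333 337 341]
140 [160. 161. 162. 163. 162. 160. 163. 161. 163. 161. 162. 163. 248. 249. 252. 249. 253. 167. 164. 166. 167. 165. 165. 168. 165. 167. 173. 191. 194. 193.]
143 [145. 144. 147. 146. 144. 146. 145. 149. 148. 146. 146. 149. 150. 152. 152. 151. 153. 152. 152. 152. 152. 152. 153. 152. 154. 142. 154. 179. 176. 177.]
146 [130. 127. 128. 128. 128. 129. 129. 129. 133. 130. 132. 132. 132. 130. 137. 134. 134. 136. 134. 135. 135. 133. 135. 138. 136. 128. 135. 162. 161. 158.]
149 [ 112.  113.  113.  116.  115.  116.  122.  125.  126.  129.  116. 1096.  116.  112.  116.  112.  118.  118.  115.  116.  119.  118.  118.  117.  115.  109.  117.  147.  145.  144.]
152 [ 91.  92.  88.  92.  90.  91.  86.  91.  91.  92.  90.  88.  87.  88.  84.  91.  91.  91.  91.  96.  96.  96.  93.  94.  92.  81. 101. 121. 134. 130.]
155 [ 61.  63.  64.  65.  66.  70.  67.  61.  69.  64.  66.  67.  65.  65.  66.  66.  64.  64.  66.  65.  66.  63.  65.  65.  69.  68.  78. 122. 132. 131.]
158 [  1. 
[... 3634 characters left out ...]
1.  0.  0. -0. -0. -3.  1. -2.  1.  4.]
230 [ 1.  2.  1.  0.  3. -1.  1. -0.  2.  1. -2. -2.  1.  5.  2.  2.  1.  4.  2. -1.  3.  1.  4.  1. -0.  4.  1. -3. -0. -1.]
instr height [[361. 358. 362. 362. 371. 371. 373. 372.]
 [356. 357. 355. 357. 370. 369. 369. 372.]
 [349. 349. 347. 348. 365. 364. 364. 363.]
 [339. 339. 337. 339. 354. 353. 357. 357.]
 [316. 318. 321. 318. 337. 338. 341. 340.]
 [288. 289. 292. 295. 310. 312. 317. 317.]
 [252. 255. 254. 257. 281. 281. 281. 281.]
 [215. 216. 216. 221. 249. 246. 249.   1.]
 [160. 161. 252. 168. 197. 200. 204.   8.]
 [ 49.  64.  64.  65. 108. 117. 113.   3.]]
[[560. 176.  65.]
 [560. 124.  71.]
 [561.  73.  64.]
 [562.  22.  65.]
 [560. -29.  89.]]
```

View pics/topz.png

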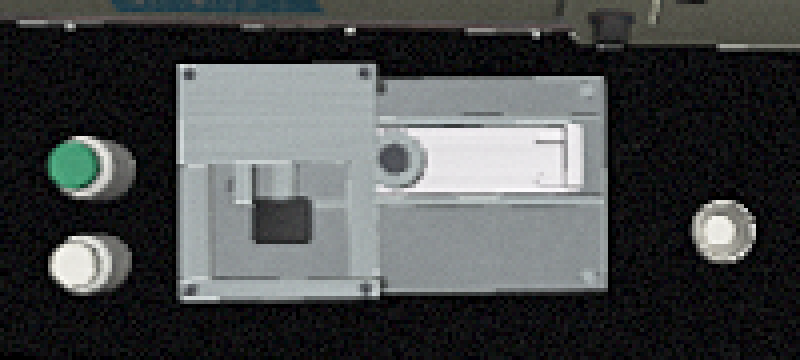

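View pics/sz.png

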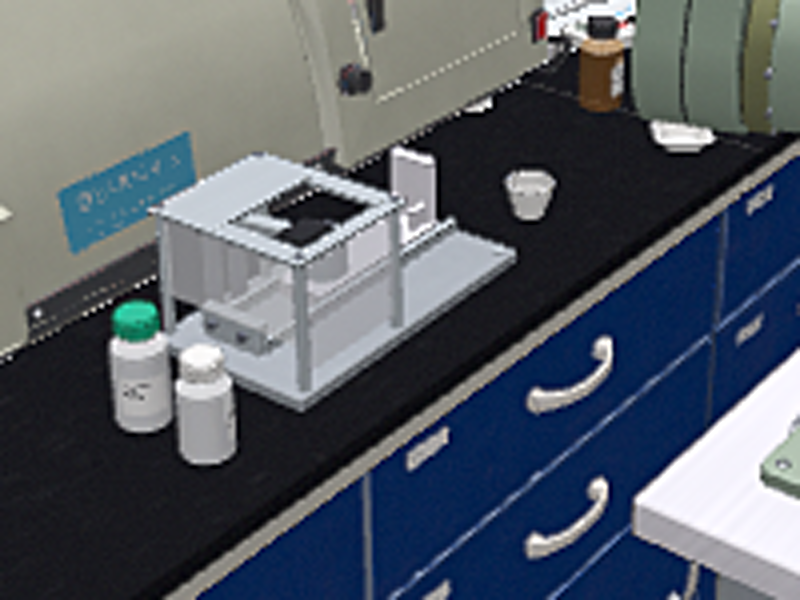

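```bash
python3 - <<'E'
from h import *
np.set_printoptions(suppress=True,precision=2)
f=np.load("top0.npz");p,d=f["p"],f["d"]
v,u=np.mgrid[0:400,0:640]; X=w("top",u,v,d); z=X[...,2]
roi=(u>215)&(u<350)&(v>163)&(v<232)
def rect(m,zz,name):
    m=m.astype(np.uint8)
    n,l,s,c=cv2.connectedComponentsWithStats(m); k=1+np.argmax(s[1:,4]); 
    cs,_=cv2.findContours((l==k).astype(np.uint8),cv2.RETR_CCOMP,cv2.CHAIN_APPROX_NONE)
    for c_ in cs:
        if len(c_)<12: continue
        P=np.array([atz("top",a,b,zz)[:2] for a,b in c_[:,0]],np.float32)
        print(name,len(c_),cv2.minAreaRect(P))
    print(name,"centroid",atz("top",*c[k],zz),s[k])
rect(roi&(z>109)&(z<130),117,"guard")
rect(roi&(z>90)&(z<=110)&(p.max(-1)<70)&(u<275),107,"pad")
rect(roi&(z>72)&(z<95)&(u>318),82,"plate")
rect(roi&(z>4)&(z<19)&(u>282),12,"base")
rect((u>350)&(u<385)&(z>6)&(v>190)&(v<225),31,"crucible")
# line fits: guard side edges
m=roi&(z>109)&(z<130)
for name,pts in [("guard right",[(u[r][m[r]].max()+.5,r) for r in range(172,220)]),("guard left",[(u[r][m[r]].min()-.5,r) for r in range(172,220)]),("guard bottom",[(c,v[:,c][m[:,c]].max()+.5) for c in range(235,274)]),("guard top",[(c,v[:,c][m[:,c]].min()-.5) for c in range(235,274)])]:
    P=np.array([atz("top",a,b,117)[:2] for a,b in pts],np.float32); print(name,cv2.fitLine(P,cv2.DIST_HUBER,0,.01,.01).ravel())
m=(z>6)&roi&(z<35)
P=np.array([atz("top",u[r][m[r]].max()+.5,r,12)[:2] for r in range(172,220)],np.float32); print("base right",cv2.fitLine(P,cv2.DIST_HUBER,0,.01,.01).ravel())
E
```

```text
guard 213 ((455.7774963378906, 154.39231872558594), (141.0531005859375, 118.80701446533203), 1.0009263753890991)
guard 127 ((431.4541015625, 152.68502807617188), (72.83895874023438, 87.30459594726562), 0.8976176977157593)
guard centroid [468.21 154.85 117.  ] [ 230  166   50   59 1947]
pad 44 ((431.5135803222656, 152.93862915039062), (24.514698028564453, 31.852264404296875), 0.8700164556503296)
pad centroid [431.29 154.23 107.  ] [249 200  14  11 132]
plate 36 ((476.022705078125, -26.34872817993164), (37.9107551574707, 7.580918312072754), 0.8315411806106567)
plate centroid [476.01 -26.35  82.  ] [327 181   4  16  64]
base 395 ((459.830810546875, 20.694156646728516), (148.34921264648438, 145.67210388183594), 0.9585845470428467)
base centroid [450.46  17.73  12.  ] [ 283  168   55   56 1872]
crucible 45 ((432.2546081542969, -128.33975219726562), (39.7974967956543, 37.26283264160156), 0.8309876322746277)
crucible 37 ((430.85791015625, -124.36791229248047), (20.633331298828125, 20.712974548339844), 45.72075271606445)
crucible centroid [ 430.77 -128.96   31.  ] [359 199  15  16 154]
guard right [  1.     0.02 455.43  93.76]
guard left [  1.     0.02 437.57 214.43]
guard bottom [  0.01  -1.   384.14 156.85]
guard top [  0.02  -1.   527.59 148.67]
base right [  1.     0.01 456.81 -50.69]
```

Everything agrees with the sizes given: guard 143×120 mm, yaw about 0.015, sled about 66 mm short of home. Next I close the gripper, go above the rear of the plate and look with the wrist camera.

```bash
cat >> h.py <<'E'
YAW=0.015
def R(yaw):
    c,s=np.cos(yaw),np.sin(yaw); return np.array([[c,s,0],[s,-c,0],[0,0,-1.]])
yh=np.array([-np.sin(YAW),np.cos(YAW),0])
def ww(T,Rt,pt,u,v,d):
    K=optics.camera_params("wrist")["mtx"]
    X=np.stack([(u-K[0,2])/K[0,0]*d,(v-K[1,2])/K[1,1]*d,d+0.*u],-1)
    return (X@T[:3,:3].T+T[:3,3])@Rt.T+pt
E
python3 - <<'E'
from h import *
from plant import ctrl,sensors
ctrl.gripper_to(0)
ctrl.move_ptp([474,-85,240],R(np.pi/2+YAW))
s=sensors.read_state();p,d=optics.grab_frame("wrist")
T=optics.camera_params("wrist")["T_tool_cam"];print(s["t"],s["q"],s["eef_pos"],s["force"],s["grip_width"]);print(T)
cv2.imwrite("pics/w1.png",p[:,:,::-1]);np.savez("w1.npz",p=p,d=d,R=s["eef_rot"],t=s["eef_pos"],T=T)
p,d=optics.grab_frame("scene");cv2.imwrite("pics/s1.png",p[:,:,::-1])
E
```

```text
2.6917 [-3.58827433e-01  2.06364854e-02  1.78224952e+00 -3.48902343e-04
  1.33831930e+00 -3.72357820e-01] [474.10556417 -85.86220302 240.11234659] [-0.82045792 -0.02239586  0.34618384] -0.10467035729764242
[[ 7.62823669e-04 -9.61359795e-01 -2.75293957e-01  7.04025789e+01]
 [ 9.99999139e-01  1.02722848e-03 -8.16266180e-04  9.37749636e-01]
 [ 1.06751528e-03 -2.75293097e-01  9.61359751e-01 -1.17380472e+02]
 [ 0.00000000e+00  0.00000000e+00  0.00000000e+00  1.00000000e+00]]
```

View pics/w1.png

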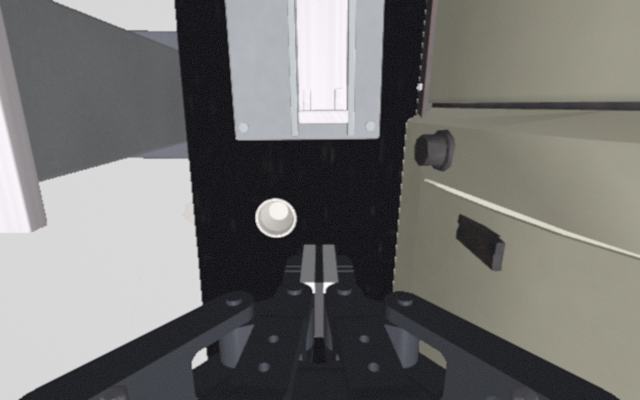

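View pics/s1.png

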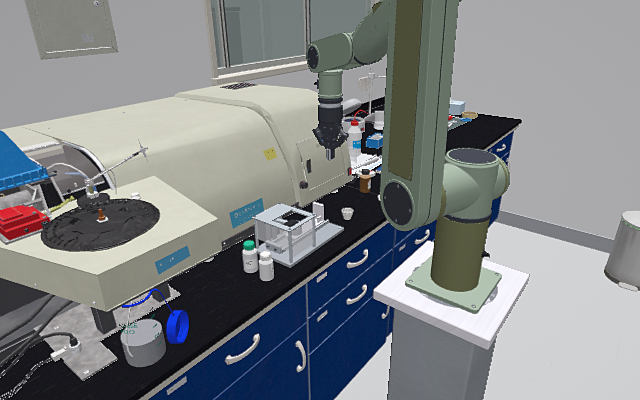

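The wrist view shows the push plate at columns 298–348, rows 108–123, with the base plate end at row 138 and the crucible at (276,218). The closed fingers are at (300–338, 245+). I'll measure the plate from this image.

```bash
python3 - <<'E'
from h import *
np.set_printoptions(suppress=True,precision=1,linewidth=200)
f=np.load("w1.npz");d=f["d"];v,u=np.mgrid[0:400,0:640]
X=ww(f["T"],f["R"],f["t"],u,v,d); z=X[...,2]
print("bench z",np.median(z[160:190,300:380]),"base",np.median(z[60:120,240:280]))
m=(z>70)&(z<95)&(u>280)&(u<370)&(v<135); P=X[m]; print(len(P),P.min(0),P.max(0),np.percentile(P,[3,97],axis=0),v[m].min(),v[m].max(),u[m].min(),u[m].max())
t=(z>78)&m;print("top",np.percentile(X[t],[2,50,98],axis=0))
e=[];
for c in range(242,375,4):
    r=np.where((z[:,c]>6)&(v[:,c]<150))[0].max(); e.append(X[r,c,:2])
e=np.array(e,np.float32);print("base end",cv2.fitLine(e,cv2.DIST_HUBER,0,.01,.01).ravel(), e.min(0),e.max(0))
# base side edges
L=[];Rr=[]
for r in range(20,130,5):
    k=np.where((z[r]>6)&(z[r]<20)&(u[r]>210)&(u[r]<400))[0]; L.append(X[r,k.min(),:2]);Rr.append(X[r,k.max(),:2])
for n,q in(("L",L),("R",Rr)): print(n,cv2.fitLine(np.array(q,np.float32),cv2.DIST_HUBER,0,.01,.01).ravel())
E
```

```text
bench z -0.1632238954581311 base 11.854105270604435
665 [457.5 -29.4  70. ] [497.3 -18.9  83.9] [[458.5 -29.2  79.1]
 [496.1 -19.2  83. ]] 110 123 298 348
top [[458.4 -29.3  79.5]
 [477.4 -24.2  81.5]
 [496.3 -19.1  83.1]]
base end [  1.    0.  470.3 -47.9] [397.1 -49.5] [530.  -15.4]
L [  0.   -1.  389.4   8.9]
R [  0.   -1.  532.4  14.6]
```

```bash
python3 - <<'E'
from h import *
from plant import ctrl,sensors
np.set_printoptions(suppress=True,precision=2)
def st(n):
    s=sensors.read_state();print(n,round(s["t"],2),s["eef_pos"],s["force"])
ctrl.move_l([477,-68,150],vel=150)
ctrl.move_l([477,-68,70],vel=80);st("down")
r=ctrl.move_l([476.5,-10,70],vel=40,threshold=12);print(r);st("contact?")
r=ctrl.move_l([476,42,70],vel=40,threshold=12);print(r);st("push")
p,d=optics.grab_frame("scene");cv2.imwrite("pics/s2.png",cv2.resize(p[165:315,215:415],None,fx=4,fy=4)[:,:,::-1])
p,d=optics.grab_frame("top");cv2.imwrite("pics/t2.png",cv2.resize(p[150:240,185:385],None,fx=4,fy=4)[:,:,::-1])
E
```

```text
down 4.7 [477.6  -68.2   70.56] [ 0.11 -0.25  0.38]
False
contact? 6.3 [476.49  -9.9   69.97] [-0.5  -0.83 -0.89]
True
push 7.18 [476.95  25.15  70.36] [ 0.63 -2.67  1.38]
```

View pics/s2.png

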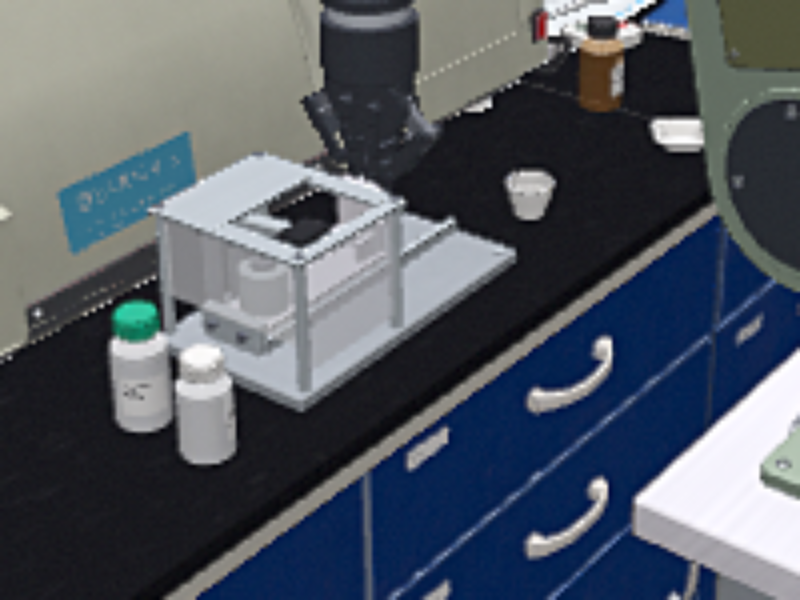

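View pics/t2.png

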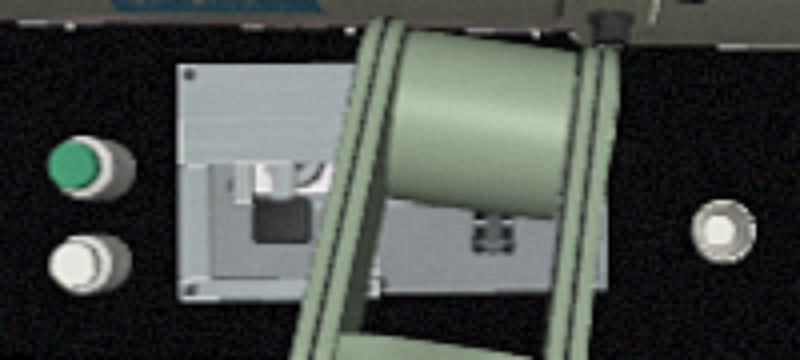

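It stopped at y = 25, which is the predicted home position. In the scene view the die is inside the guard against the stop at about (262,290). I'll press once more to seat it, back off, rise and check with the wrist camera above the window.

```bash
python3 - <<'E'
from h import *
from plant import ctrl,sensors
np.set_printoptions(suppress=True,precision=2)
def st(n):
    s=sensors.read_state();print(n,round(s["t"],2),s["eef_pos"],s["force"])
r=ctrl.move_l([476,33,70],vel=20,threshold=8);print(r);st("seat")
ctrl.hold(0.3);st("hold")
ctrl.move_l([476.5,10,70],vel=80)
ctrl.move_l([476.5,0,150],vel=150)
ctrl.move_l([476.5,0,260],vel=200);st("up")
ctrl.move_ptp([431,60,260],R(np.pi/2))
s=sensors.read_state();p,d=optics.grab_frame("wrist")
T=optics.camera_params("wrist")["T_tool_cam"];st("look")
cv2.imwrite("pics/w2.png",p[:,:,::-1]);np.savez("w2.npz",p=p,d=d,R=s["eef_rot"],t=s["eef_pos"],T=T)
E
```

```text
True
seat 7.53 [475.59  25.1   69.4 ] [ 0.15 -0.65  1.45]
hold 7.83 [475.25  25.03  69.09] [0.61 0.17 0.31]
up 9.55 [475.47   0.23 258.2 ] [-0.67  0.23  0.26]
look 10.0 [430.09  60.16 258.37] [-0.53 -0.15 -0.48]
```

View pics/w2.png

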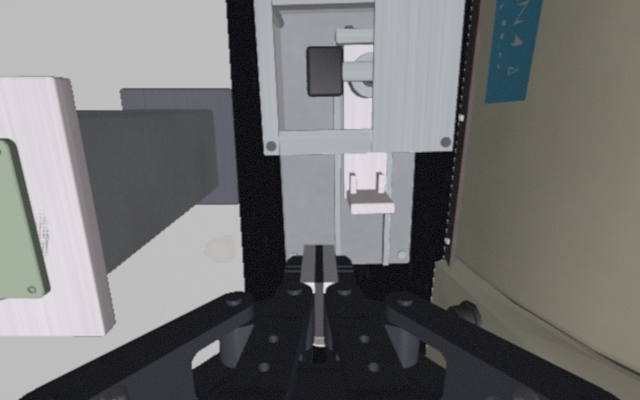

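The wrist view shows the window at columns 275–375, rows 5–132, the black pad at (308–342, 46–97), and the push plate at rows 190–212. I'll measure all of these.

```bash
python3 - <<'E'
from h import *
np.set_printoptions(suppress=True,precision=1,linewidth=200)
f=np.load("w2.npz");d=f["d"];p=f["p"];v,u=np.mgrid[0:400,0:640]
X=ww(f["T"],f["R"],f["t"],u,v,d); z=X[...,2]
pad=(p.max(-1)<80)&(u>300)&(u<350)&(v>40)&(v<105)&(z>85)
P=X[pad];print("pad",len(P),np.percentile(P,[2,50,98],axis=0))
g=(z>112)&(z<124)&(u<470)&(v<160)
for r in (30,60,90,110):
    k=np.where(g[r])[0]; k1=k[k<300].max();k2=k[k>350].min();print(r,k.min(),X[r,k.min()],k1,X[r,k1],k2,X[r,k2],k.max(),X[r,k.max()])
for c in (285,300,320,335):
    k=np.where(g[:,c])[0]; lo=k[k>100]; hi=k[k<20]; print(c,"lower inner",X[lo.min(),c],"outer",X[lo.max(),c],"upper inner",X[hi.max(),c] if len(hi) else None)
m=(z>75)&(z<92)&(u>330)&(u<410)&(v>170)&(v<225);print("plate",np.percentile(X[m],[2,50,98],axis=0))
e=[X[np.where((z[:,c]>6)&(v[:,c]<280))[0].max(),c] for c in (300,315,330)]
print("base end",e)
E
```

```text
pad 1078 [[420.4 138.6 101.6]
 [434.4 162.  103.9]
 [446.4 172.2 106.2]]
30 256 [385.8 181.  116.7] 273 [397.1 181.6 113.4] 374 [467.2 181.  117.2] 461 [527.6 181.4 115.8]
60 258 [386.3 161.7 116.9] 274 [397.5 161.8 116. ] 373 [467.5 161.9 116.6] 459 [528.3 162.1 116.2]
90 260 [386.8 141.5 117. ] 275 [397.4 141.7 114.8] 372 [468.  141.8 114.4] 456 [528.4 141.9 116.3]
110 261 [386.9 127.6 117. ] 277 [398.4 127.6 114.6] 372 [468.4 127.8 116.2] 455 [529.6 128.  115.4]
285 lower inner [404.1 112.5 116.1] outer [403.7  95.4 116.7] upper inner [406.  196.9 114.7]
300 lower inner [415.2 113.1 114.4] outer [415.2  95.5 117.7] upper inner [416.2 197.3 113.4]
320 lower inner [430.3 113.3 116.1] outer [430.3  96.3 117.2] upper inner [429.9 197.6 114.6]
335 lower inner [441.5 113.9 114.1] outer [441.8  96.  115.3] upper inner [440.2 197.6 114.6]
plate [[458.4  37.2  75.7]
 [477.1  43.1  81.5]
 [496.4  47.2  83.1]]
base end [array([423.5,  72.3, 267.6]), array([428.8,  72.1, 267.3]), array([434.1,  72.6, 268.2])]
```

Window centre (432.6, 155.2) and size 70×84 mm, with the pad centred on it. The plate's rear face is at y ≈ 36.9, so the sled is home within measurement error. Now I press.

```bash
python3 - <<'E'
from h import *
from plant import ctrl,sensors
np.set_printoptions(suppress=True,precision=2)
def st(n):
    s=sensors.read_state();print(n,round(s["t"],2),s["eef_pos"],s["force"],s["q"][5])
ctrl.move_ptp([432,155,255],R(np.pi+YAW));st("above")
ctrl.move_l([432,155,150],vel=120);st("150")
p,d=optics.grab_frame("scene");cv2.imwrite("pics/s3.png",cv2.resize(p[165:315,215:415],None,fx=4,fy=4)[:,:,::-1])
r=ctrl.move_l([432,155,134],vel=50,threshold=6);print(r);st("134")
E
```

```text
above 11.24 [432.31 154.5  254.77] [-0.11 -0.93 -0.19] -1.4295996215355335
150 12.27 [432.72 155.09 150.76] [ 0.23 -0.32  0.56] -1.4302181185657263
False
134 12.78 [431.59 154.95 133.48] [-0.4   0.31 -0.11] -1.4302399959033902
```

View pics/s3.png

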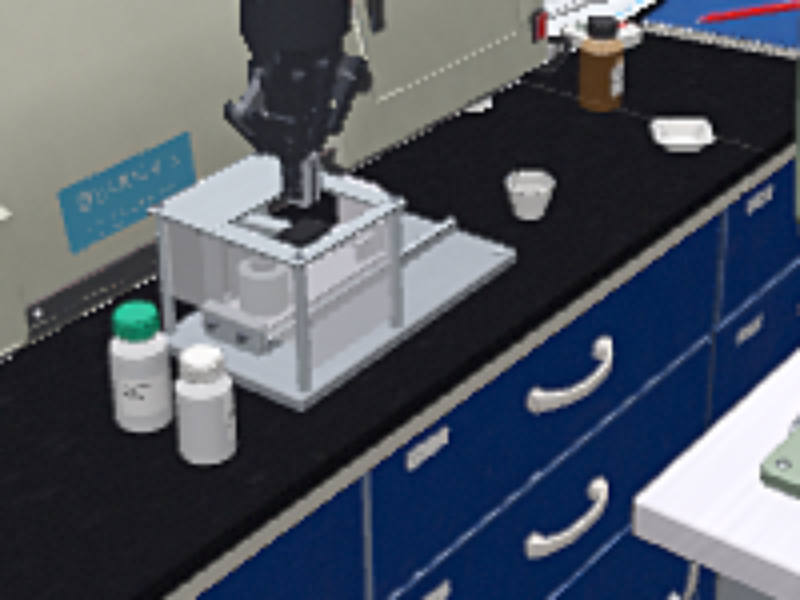

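The closed fingertips are centred over the pad, at about (305,205) in the crop. The wider linkage is well above the tips. I'll press now, guarded by a force threshold.

```bash
python3 - <<'E'
from h import *
from plant import ctrl,sensors
np.set_printoptions(suppress=True,precision=2)
def st(n):
    s=sensors.read_state();print(n,round(s["t"],2),s["eef_pos"],s["force"])
for zt in (122,112,97):
    r=ctrl.move_l([432,155,zt],vel=25,threshold=14);print(r);st(zt)
    if r: break
E
```

```text
False
122 13.42 [431.72 155.07 121.89] [-1.87  0.22  2.45]
False
112 13.97 [431.56 155.04 111.81] [-2.52  1.01  2.39]
True
97 14.34 [431.82 155.12 107.21] [-2.4  -0.27  9.13]
```

```bash
python3 - <<'E'
from h import *
from plant import ctrl,sensors
np.set_printoptions(suppress=True,precision=2)
def st(n):
    s=sensors.read_state();print(n,round(s["t"],2),s["eef_pos"],s["force"])
r=ctrl.move_l([432,155,99],vel=20,threshold=18);print(r);st("again")
ctrl.hold(0.3);st("hold")
ctrl.move_l([431.8,155,150],vel=60)
ctrl.move_l([431.8,155,260],vel=150);st("up")
ctrl.move_ptp([431,60,260],R(np.pi/2))
s=sensors.read_state();p,d=optics.grab_frame("wrist");T=optics.camera_params("wrist")["T_tool_cam"]
cv2.imwrite("pics/w3.png",p[:,:,::-1])
v,u=np.mgrid[0:400,0:640];X=ww(T,s["eef_rot"],s["eef_pos"],u,v,d);z=X[...,2]
pad=(p.max(-1)<80)&(u>290)&(u<355)&(v>40)&(v<115)&(z>40);print("pad",pad.sum(),np.percentile(X[pad],[3,50,97],axis=0))
m=(z>75)&(z<92)&(u>330)&(u<410)&(v>170)&(v<225);print("plate",np.percentile(X[m],[2,50,98],axis=0))
p,d=optics.grab_frame("scene");cv2.imwrite("pics/s4.png",cv2.resize(p[165:315,215:415],None,fx=4,fy=4)[:,:,::-1]);st("end")
E
```

```text
True
again 14.57 [431.9  155.15 107.23] [-3.13 -0.18  8.99]
hold 14.88 [431.89 155.15 107.24] [-3.2  -1.82  9.7 ]
up 16.64 [431.05 154.87 258.83] [0.44 0.69 0.12]
pad 1426 [[421.41 139.43  77.66]
 [433.74 155.72  80.96]
 [446.05 171.61  83.78]]
plate [[458.69  37.1   75.49]
 [477.    42.88  81.42]
 [496.15  47.11  83.18]]
end 17.98 [430.84  60.25 259.69] [0.43 0.55 0.15]
```

View pics/w3.png

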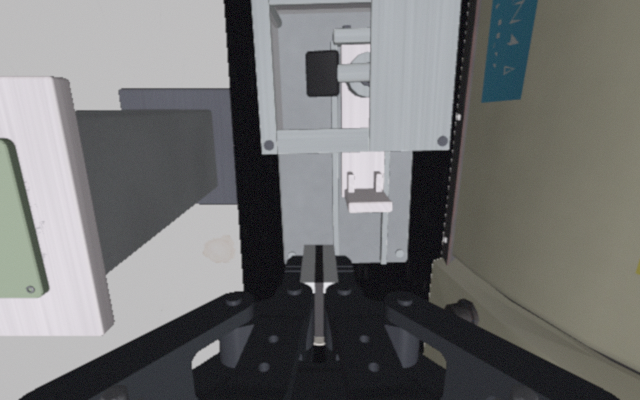

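View pics/s4.png

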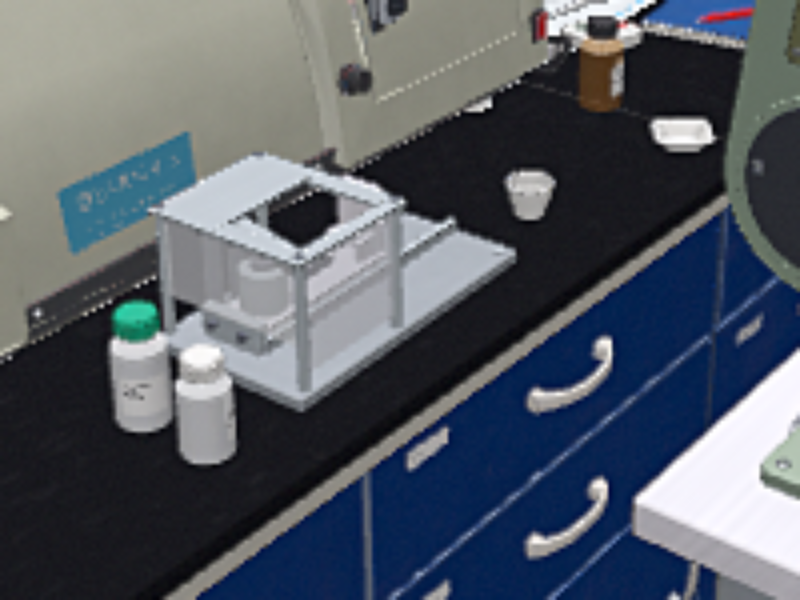

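The pad at (322,73) now lies at z = 81 mm, which is the expected fully-down height of 117 − 36. The plate has not moved, and every bystander in the scene view stands where it did. I'm handing in.

```bash
python3 -c "
from plant import ctrl
print(ctrl.finish_job())"
```

```text
the job is handed in; nothing more can be done
None
```

The sled is home against the stop, the lever is fully down, and the robot is back out and clear. I handed the job in at about 18 s of the 42 s allowed.

- **Sled:** I pushed it by its rear plate with the closed fingers until they met the stop, about 66 mm, and a second push moved it no further. The wrist camera put the plate's rear face at y ≈ 37 mm, against 35 mm predicted. That difference is within the calibration error.
- **Lever:** I pressed it through the middle of the window until it would not move, and a second push moved it no further. The pad top went from about z = 104 mm to 81 mm, and fully down should be 81 mm.
- **Guard and bystanders:** I felt no unexpected force while working through the window. The closing scene picture showed the bystanders where they had been, though I checked this by eye and did not measure it.
- **Disagreement:** The top and wrist cameras differed by 1 to 3 mm on where the press is. I used the wrist camera values for both the push and the press.

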